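# Set the code on the welding bay's lock box

### The job

Set the code on the grey steel lock box: first turn the larger of its two dials until its pointer is at the two-dot mark, then turn the smaller dial until its pointer is at the one-dot mark, and let go. Leave the round knob of the black welding remote control as it is.

Things in the scene. Friction and masses are not known exactly. Their poses are not given: they have to be found in the camera images.
- lockbox: Grey steel box fixed to the bench, 160 (x) by 290 (y) by 90 mm high. Origin: centre of its underside; +x to its hasp side, away from the robot. Two black dials on the lid turn about upright axes. On the lid round each dial, on the hasp side, are three marks of black dots 52 degrees apart: one dot (towards the box's -y), two dots (middle, along +x from the axis), three dots (towards +y).
- large_dial (a joint): Axis at (-15, 72) mm in the box frame. Disc 60 mm across, top 102 mm over the bench; on it a grip bar 57 long, 16 wide, up to 138 mm over the bench: pinch its width at 130 mm. White line and nose mark the bar's pointer end. Value: pointer angle in rad from box +x, counterclockwise from above: -0.9 one dot, 0 two, 0.9 three; stops at -1.4, 1.4. Starts -1.25 to -0.5; stays where left; 0.06 N m.
- small_dial (a joint): Axis at (-15, -72) mm in the box frame. Disc 40 mm across; grip bar 38 mm long, 14 wide, same heights and pointer as the large dial: pinch its width at 130 mm over the bench. Value: pointer angle in rad from box +x, counterclockwise from above: -0.9 one dot, 0 two dots, 0.9 three; stops at -1.4 and 1.4. Starts -0.4 to 0.4; stays where left; 0.06 N m to turn.
- remote_knob (a joint): Angle (rad) of the round grey knob (48 mm across its foot, 26 mm high) on the black remote control, a fixed box of 110 by 150 by 60 mm that stands to the left or the right of the lock box; counterclockwise from above, 0 at the start. Not to be turned.
Mind the look-alikes: they are no part of the job. What is shaped like the part that bears remote_knob but blue or orange is not meant.

How it is judged (in metres and radians):
On the way, in this order (a step that is already met when the one before it is completed fails the run):
1. the large dial's pointer stands at the two-dot mark (within 0.2 rad) (value of joint large_dial between -0.2 and 0.2 rad), for 0.3 s.
2. then the small dial's pointer stands at the one-dot mark (within 0.2 rad) (value of joint small_dial between -1.1 and -0.7 rad), for 0.3 s.
At the end, for the whole second after the job is handed in: The large dial's pointer is within 0.2 rad of the two-dot mark, the small dial's within 0.2 rad of the one-dot mark, and the remote control's knob is within 0.2 rad of its start (all of step 1 and all of step 2 and value of joint remote_knob between -0.2 and 0.2 rad); the robot touches nothing.
It fails at once if the remote control's knob is turned by more than 0.2 rad (value of joint remote_knob above 0.2 rad or value of joint remote_knob below -0.2 rad).
It also fails if it takes over 45 s, if anything falls off the work surface, if the arm or the gripper's body presses on something with over 40 N, if the wrist force passes 120 N, or if a joint passes its speed limit or range.

### The arm

A 6-joint arm with a two-finger parallel gripper is mounted at the origin on the work surface. World frame = base frame: x ahead of the robot, y to its left, z up, the work surface at z = 0. Lengths are in mm, angles in rad, forces in N, time in s.
With the tool pointing down it reaches from about 275 to 750 mm from the base axis. Payload 10.2 kg.
Tool frame: the origin (TCP) lies at the very end of the fingers, on their centre line; the grasp point (between the pads) lies 19 mm behind it (ctrl.grip_depth is the distance from the TCP to the grasp point, in mm); z points along the fingers, x is the direction in which the jaws open and shut, and the axes are right-handed (so a half turn about z gives the same grasp; the last joint's range is limited). The gripper opens to 85 mm and grips with 20 to 120 N. Pads are 22 mm wide; open, the fingers measure 114 mm over their backs; the gripper's body (76 mm by 85 mm) begins 54 mm behind the grasp point. The pads swing forward as they close: fully open they stand 13 mm farther back than shut.
Start: joints at [0.886, 0.313, 1.498, -0, 1.331, -0.223], TCP at [233.932, 470.007, 231.294] pointing down, gripper open.
Joint ranges: [-2.94, 2.94], [-0.97, 2.17], [0.19, 2.56], [-1.23, 4.37], [0.02, 3.11], [-2.88, 2.88]. Speed limits (rad/s): [2.39, 2.39, 3.01, 3.14, 3.14, 3.14].

### API

Orientations are given as a unit quaternion [w, x, y, z].
In Python, from rig import ctrl gives the robot as it stands.
- The arm moves only by the tool play_rows, never from a script. Its argument "motion" is a list of rows, each a list of 2 entries, a list of its own where there are three numbers: the shift along the tool's x, y, z in mm, then the turn, a rotation vector about the tool's x, y, z in degrees. A call has 1 to 20 rows; each row shifts and turns the commanded pose from where the row before left it, along the tool's axes as they then stand; what a row does not reach is not made up. A row lasts 1/12 s, in which the tool goes at most 41.7 mm and 7.16 degrees, less where a joint would pass 70% of its speed; a pose out of reach is approached as far as the arm can. A call with a gripper value outside its range is refused whole. "fingers" is the finger opening in mm, from 0 to 85.4, set as the call begins (left out, the last holds). The fingers move at their own pace and stop on an object; "squeeze" is the grip in N (left out, the last holds). Time passes only in rows, so rows that do not move let the fingers close. It gives the time, the measured TCP pose, the force and the opening at its end, in the units of the state.
- ctrl.sense(): the state, without advancing time (a new reading comes with each control period).
- ctrl.capture(name): name is "scene" or "side" or "wrist"; returns the picture (384x512x3 uint8, red, green, blue); there is no depth.
- ctrl.get_calibration(name): a dict with "K" (3x3 intrinsics, pixels), "R" (3x3) and "t" (3): a world point X has camera coordinates R X + t; the wrist camera has in their place "tool_from_camera" (4x4, takes a point from camera to tool coordinates, whose origin is the TCP and whose axes are the tool frame's). Camera axes: x right, y down, z forward; pixel columns grow to the right and rows downward; lengths in mm; the calibration is good to about 2 mm. The wrist camera is an equidistant fisheye: a pixel r from the principal point sees the ray r / f radians off the axis. A picture is of the moment at which its call begins: read the wrist's pose just before it. get_calibration takes no time and is no camera call.
- ctrl.finish_job(): hands the job in, once; it reports no verdict.
Trained networks look in the newest picture that a camera, given by its name, has taken for a name from the list of things; names that differ only in an ending like _2 or _b are one class to them, and where a whole thing is asked for, a point or a joint stands for the part that bears it (a point fixed in the world has none). Each returns a list of dicts, best first, with "p" (0 to 1); they miss things now and then, are a little off and sometimes report something else, mostly with a low value. They report only what shows in the picture. A call takes as long as a camera call. They do not tell look-alikes from the thing itself.
- ctrl.spot_in(camera, name): "position" ([column, row] as shares, 0 to 1, of the picture: columns of its width, rows of its height, amid what is visible of it).
The state is a dict: "time_s": time; "joints": joint angles; "dq": joint speeds; "tau": joint torques, N m; "eef_pos": TCP position; "ee_rot": TCP orientation; "force": force on the tool from outside, world axes, zero at the start; "wrist_torque": the same for the moment, N m; "grip_width": opening from 0.0 (shut) to 1.0 (fully open).
Only numpy, scipy, OpenCV 4.12 (cv2) and the standard library are available. Lean on these libraries where they do the work, as an engineer would, in place of code of your own. Each camera call takes 0.05 s, during which the arm holds its last target. There are 200 camera calls.

## Working session

There is one attempt and no reset: what is moved stays moved. The work goes in short steps, Python scripts to look and compute and a tool call to move; the robot and the scene stay as the last step left them, time stands still between calls to the robot, and variables do not carry over. Pictures are saved under pics/ and viewed, about 8 in all and at most 12, crops included, and the job is handed in when it is done.

Besides the shell and the picture viewer there is one more tool, called after ">>>" as name([rows], argument=value, ...), one row to a line, values as JSON. play_rows: Moves the arm, as the interface text tells. Its arguments: {"type":"object","properties":{"motion":{"type":"array"},"fingers":{"type":"number"},"squeeze":{"type":"number"}},"required":["motion"]}

```bash
mkdir -p pics; python3 - <<'E'
from rig import ctrl
import cv2, numpy as np
s=ctrl.sense(); print(s['time_s'],s['eef_pos'],s['ee_rot'])
for c in ['scene','side','wrist']:
    im=ctrl.capture(c); cv2.imwrite(f'pics/{c}0.png',im[:,:,::-1])
    k=ctrl.get_calibration(c); print(c,{a:np.round(b,3).tolist() if not isinstance(b,str) else b for a,b in k.items()})
    for n in ['lockbox','large_dial','small_dial','remote_knob']:
        print(n,[(round(d['p'],2),(np.array(d['position'])*[512,384]).round(1).tolist()) for d in ctrl.spot_in(c,n)[:4]])
a=cv2.imread('pics/scene0.png');
cv2.imwrite('pics/a.png',cv2.resize(a,(800,600),interpolation=cv2.INTER_CUBIC))
b=cv2.imread('pics/side0.png');cv2.imwrite('pics/b.png',cv2.resize(b,(800,600),interpolation=cv2.INTER_CUBIC))
E
```

```text
0.0 [233.75227175 469.78430372 230.73844801] [ 2.20917357e-04  8.50163142e-01  5.26518958e-01 -6.08433063e-04]
scene {'K': [[358.276, 0.0, 256.09], [0.0, 358.276, 193.307], [0.0, 0.0, 1.0]], 'R': [[0.466, 0.885, 0.012], [0.547, -0.277, -0.79], [-0.696, 0.375, -0.613]], 't': [-206.2, -221.528, 1384.902]}
lockbox [(0.59, [314.3, 181.2])]
large_dial [(0.56, [339.1, 159.8])]
small_dial [(0.62, [291.3, 168.3])]
remote_knob [(0.64, [197.2, 177.0]), (0.62, [196.3, 304.1]), (0.58, [234.1, 214.4])]
side {'K': [[384.459, 0.0, 254.391], [0.0, 384.459, 188.311], [0.0, 0.0, 1.0]], 'R': [[0.852, -0.524, -0.009], [-0.352, -0.559, -0.75], [0.388, 0.642, -0.661]], 't': [-483.812, 232.391, 940.608]}
lockbox [(0.74, [205.6, 167.8]), (0.3, [193.5, 135.4])]
large_dial [(0.64, [195.9, 134.5])]
small_dial [(0.69, [207.2, 162.9])]
remote_knob [(0.73, [200.0, 243.3]), (0.64, [268.9, 209.0]), (0.49, [374.3, 221.4])]
wrist {'K': [[297.319, 0.0, 252.574], [0.0, 297.319, 192.985], [0.0, 0.0, 1.0]], 'tool_from_camera': [[1.0, -0.002, 0.0, 0.005], [0.002, 0.956, 0.292, -75.307], [-0.001, -0.292, 0.956, -143.492], [0.0, 0.0, 0.0, 1.0]]}
lockbox [(0.9, [111.2, 359.6])]
large_dial []
small_dial []
remote_knob [(0.78, [10.9, 344.7])]
```

View pics/a.png

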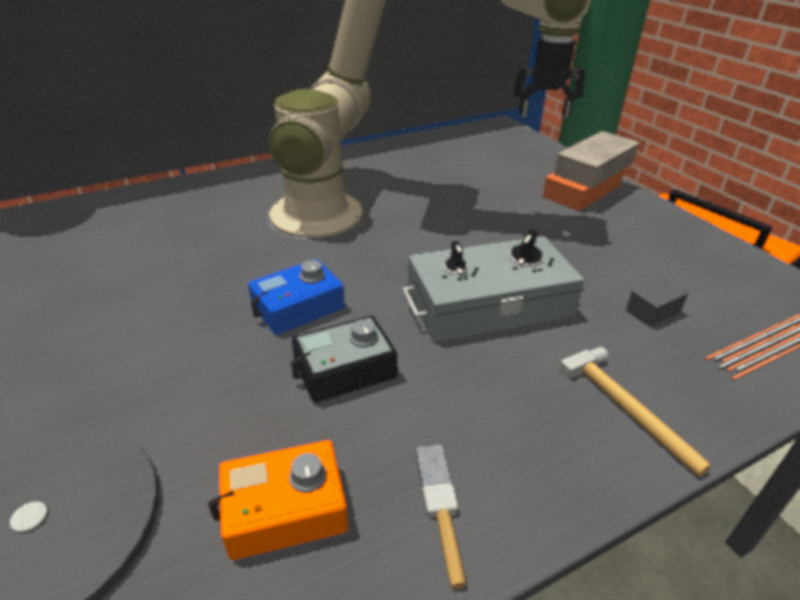

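View pics/b.png

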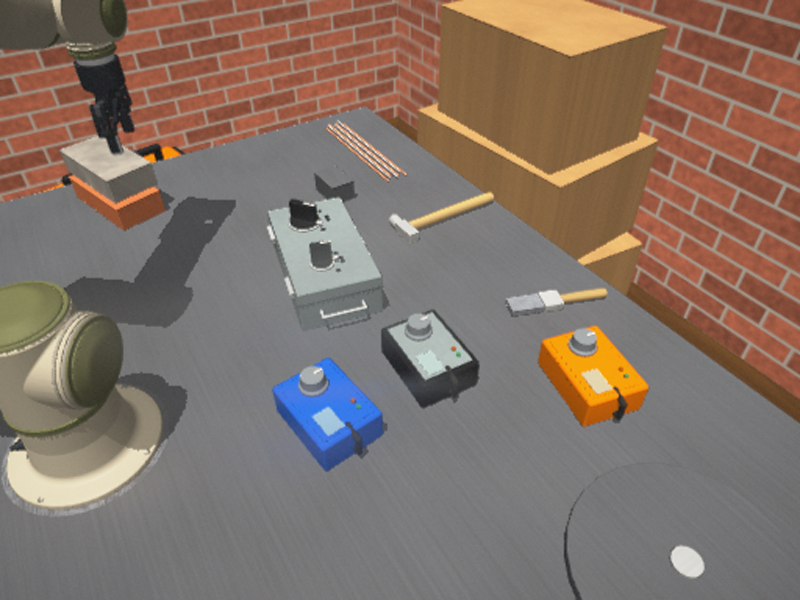

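Scene picture (800x600): the lock box is at about (497,287), with the large dial at (527,250) and the small dial at (456,262). The black remote's knob is at (363,333), to be left alone. The look-alikes are the blue (311,270) and orange (308,470) boxes. The grey steel box carries only two dials, so the choice is clear.

```bash
cat > h.py <<'E'
from rig import ctrl
import numpy as np, cv2
from scipy.spatial.transform import Rotation as Rn
def tri(a,b):
    P=[]
    for c in ('scene','side'):
        k=ctrl.get_calibration(c); P.append(np.array(k['K'])@np.c_[k['R'],k['t']])
    X=cv2.triangulatePoints(P[0],P[1],np.array(a,float),np.array(b,float)).ravel(); return X[:3]/X[3]
def tool(s):
    q=s['ee_rot']; return Rn.from_quat([q[1],q[2],q[3],q[0]]).as_matrix(), np.array(s['eef_pos'])
def wrist_world(px,z,s):
    k=ctrl.get_calibration('wrist');K=np.array(k['K']);T=np.array(k['tool_from_camera']);R,t=tool(s)
    d=(np.array(px,float)-K[:2,2])/K[0,0]; r=np.hypot(*d); v=np.array([*(np.sin(r)*d/r),np.cos(r)])
    o=R@T[:3,3]+t; v=R@T[:3,:3]@v; return o+v*(z-o[2])/v[2]
E
python3 - <<'E'
from h import *
L=tri((339.1,159.8),(195.9,134.5));S=tri((291.3,168.3),(207.2,162.9))
K=tri((234.1,214.4),(268.9,209.0))
print(L,S,K,np.linalg.norm((L-S)[:2]))
d=L-S; print('box yaw',np.degrees(np.arctan2(-d[0],d[1])))
R,t=tool(ctrl.sense());print(R.round(3));m=(L+S)/2;print('shift tool',R.T@(m-t))
E
```

```text
[504.44345311 245.21811753 112.73468518] [472.15531878 100.05332666 107.08727815] [ 542.63080772 -117.28565574   67.98095342] 148.7122729573465
box yaw -12.539824538174399
[[ 0.446  0.895  0.   ]
 [ 0.895 -0.446  0.   ]
 [ 0.    -0.    -1.   ]]
shift tool [-152.88350463  360.21963325  121.38078112]
```

>>> play_rows([
  [[-10,24,0],[0,0,0]],
  [[-10,24,0],[0,0,0]],
  [[-10,24,0],[0,0,0]],
  [[-10,24,0],[0,0,0]],
  [[-10,24,0],[0,0,0]],
  [[-10,24,0],[0,0,0]],
  [[-10,24,0],[0,0,0]],
  [[-10,24,0],[0,0,0]],
  [[-10,24,0],[0,0,0]],
  [[-10,24,0],[0,0,0]],
  [[-10,24,0],[0,0,0]],
  [[-10,24,0],[0,0,0]],
  [[-10,24,0],[0,0,0]],
  [[-10,24,0],[0,0,0]],
  [[-13,24,0],[0,0,0]],
  [[0,0,0],[0,0,0]],
  [[0,0,0],[0,0,0]],
])

```text
time_s: 2.17
eef_pos: [488.4, 171.9, 231.1]
ee_rot: [-0.0, 0.851, 0.526, -0.0]
force: [-0.2, 1.1, -0.4]
grip_width: 0.999
```

```bash
python3 - <<'E'
from h import *
s=ctrl.sense();print(s['time_s'],s['eef_pos'])
im=ctrl.capture('wrist');cv2.imwrite('pics/w1.png',im[:,:,::-1])
cv2.imwrite('pics/w1b.png',cv2.resize(im[:,:,::-1],(800,600),interpolation=cv2.INTER_CUBIC))
for n in ['large_dial','small_dial']:
    for d in ctrl.spot_in('wrist',n)[:2]:
        p=np.array(d['position'])*[512,384];print(n,d['p'],p.round(1),wrist_world(p,125,s))
E
```

```text
2.1667 [488.42445082 171.85375759 231.08041173]
large_dial 0.79 [324.5 159.1] [489.70685762 241.11799325 125.        ]
small_dial 0.66 [179.6 198.8] [464.53730334 110.27993238 125.        ]
```

View pics/w1b.png

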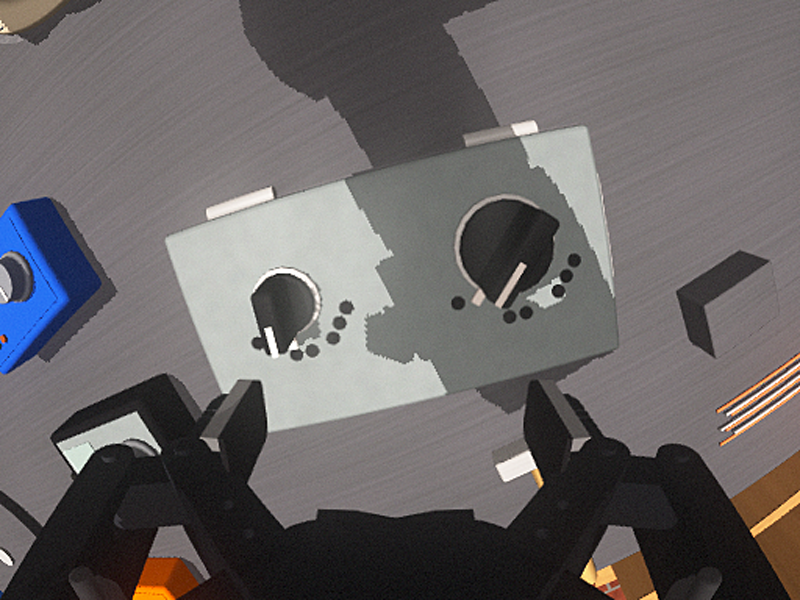

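```bash
python3 - <<'E'
import cv2,numpy as np
a=cv2.imread('pics/w1.png')
f=lambda x0,y0:cv2.resize(a[y0:y0+80,x0:x0+80],(400,400),interpolation=cv2.INTER_CUBIC)
o=np.hstack([f(145,160),f(283,118)]).astype(float)/255
cv2.imwrite('pics/c1.png',(o**0.45*255).astype('uint8'))
E
```

```text
(no output)
```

View pics/c1.png

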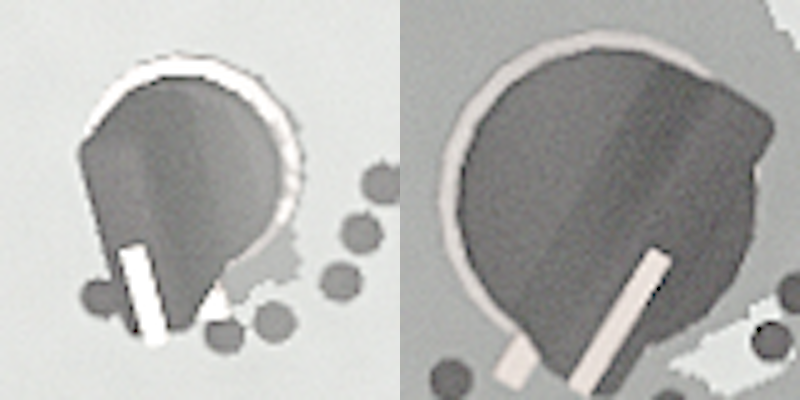

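```bash
python3 - <<'E'
from h import *
s=ctrl.sense()
W=lambda p,z:wrist_world(p,z,s)
f=.64
cor=[W(np.array(p)*f,90)[:2] for p in [(166,239),(588,127),(618,347)]]
# corners: (-80,-145), (-80,145), (80,145)
B=np.array([[-80,-145],[-80,145],[80,145]],float);C=np.array(cor)
print('edges',np.linalg.norm(C[1]-C[0]),np.linalg.norm(C[2]-C[1]))
b=B-B.mean(0);c=C-C.mean(0)
yaw=np.arctan2((b[:,0]*c[:,1]-b[:,1]*c[:,0]).sum(),(b*c).sum())
R=np.array([[np.cos(yaw),-np.sin(yaw)],[np.sin(yaw),np.cos(yaw)]]);o=C.mean(0)-R@B.mean(0)
print('yaw',np.degrees(yaw),'origin',o,'res',(C-(B@R.T+o)).round(1).tolist())
for n,ax,l in [('large',(-15,72),[(51,50.4),(36,78)]),('small',(-15,-72),[(132/5,247/5),(155/5,345/5)])]:
    A=R@ax+o;off=np.array((283,118) if n=='large' else (145,160))
    p=[W(off+q,138)[:2] for q in l]; d=p[1]-p[0]
    print(n,A,'line',p,'len',np.hypot(*d),'line ang',np.arctan2(d[1],d[0])-yaw, 'axis->tip ang',np.arctan2(*(p[1]-A)[::-1])-yaw,np.hypot(*(p[1]-A)))
for q in [(458,303),(518,315),(574,260),(258,343),(304,352),(345,307)]:
    w=W(np.array(q)*f,90)[:2];print('dot box frame',(R.T@(w-o)).round(1))
E
```

```text
edges 286.09630645498845 155.2109026185319
yaw -11.784299309402618 origin [496.09354799 173.06518066] res [[1.8, 2.7], [1.6, -1.2], [-3.4, -1.5]]
large [496.1140992  246.61108182] line [array([496.00275519, 245.11491238]), array([512.45979026, 224.02799994])] len 26.748679959035822 line ang -0.7024227323538023 axis->tip ang -0.7385986845913016 27.877898122965046
small [466.70529508 105.64611369] line [array([466.70125065, 104.8455962 ]), array([484.43342782,  98.78493354])] len 18.73930998760419 line ang -0.1236664075138453 axis->tip ang -0.16359393865156122 19.009536638512497
dot box frame [14.2 34.9]
dot box frame [32.7 72.3]
dot box frame [  5.2 117. ]
dot box frame [   7.7 -101.9]
dot box frame [ 21.7 -72.6]
dot box frame [ -1.7 -36.3]
```

>>> play_rows([
  [[17.6,-6.6,0],[0,0,0]],
  [[17.6,-6.6,0],[0,0,0]],
  [[17.6,-6.6,0],[0,0,0]],
  [[17.6,-6.6,0],[0,0,0]],
  [[0,0,0],[0,0,5.1]],
  [[0,0,0],[0,0,5.1]],
  [[0,0,0],[0,0,5.1]],
  [[0,0,0],[0,0,5.1]],
  [[0,0,0],[0,0,5.1]],
  [[0,0,20],[0,0,0]],
  [[0,0,20],[0,0,0]],
  [[0,0,20],[0,0,0]],
  [[0,0,20],[0,0,0]],
  [[0,0,15],[0,0,0]],
  [[0,0,15],[0,0,0]],
  [[0,0,10],[0,0,0]],
  [[0,0,0],[0,0,0]],
], fingers=60)

```text
time_s: 3.73
eef_pos: [494.4, 247.8, 109.5]
ee_rot: [-0.0, 0.945, 0.326, -0.002]
force: [0.7, -0.4, -0.5]
grip_width: 0.7
```

>>> play_rows([
  [[0,0,0],[0,0,0]],
  [[0,0,0],[0,0,0]],
  [[0,0,0],[0,0,0]],
  [[0,0,0],[0,0,0]],
  [[0,0,0],[0,0,0]],
  [[0,0,0],[0,0,0]],
  [[0,0,0],[0,0,0]],
  [[0,0,0],[0,0,0]],
  [[0,0,0],[0,0,0]],
  [[0,0,0],[0,0,0]],
], fingers=0, squeeze=30)

```text
time_s: 4.57
eef_pos: [495.2, 246.6, 112.3]
ee_rot: [0.001, 0.945, 0.326, -0.001]
force: [-5.8, -5.9, 6.5]
grip_width: 0.179
```

>>> play_rows([
  [[0,0,0],[0,0,-4]],
  [[0,0,0],[0,0,-4]],
  [[0,0,0],[0,0,-4]],
  [[0,0,0],[0,0,-4]],
  [[0,0,0],[0,0,-4]],
  [[0,0,0],[0,0,-4]],
  [[0,0,0],[0,0,-4]],
  [[0,0,0],[0,0,-4]],
  [[0,0,0],[0,0,-4]],
  [[0,0,0],[0,0,-4]],
  [[0,0,0],[0,0,0]],
  [[0,0,0],[0,0,0]],
  [[0,0,0],[0,0,0]],
  [[0,0,0],[0,0,0]],
  [[0,0,0],[0,0,0]],
])

```text
time_s: 5.82
eef_pos: [494.5, 245.4, 112.3]
ee_rot: [0.001, 0.777, 0.63, -0.003]
force: [-11.7, -14.5, 11.7]
grip_width: 0.183
```

>>> play_rows([
  [[0,0,0],[0,0,0]],
  [[0,0,0],[0,0,0]],
  [[0,0,0],[0,0,0]],
  [[0,0,0],[0,0,0]],
  [[0,0,0],[0,0,0]],
  [[0,0,0],[0,0,0]],
  [[0,0,-10],[0,0,0]],
  [[0,0,-20],[0,0,0]],
  [[0,0,-30],[0,0,0]],
  [[0,0,-30],[0,0,0]],
  [[0,0,-30],[0,0,0]],
  [[0,0,0],[0,0,0]],
], fingers=60)

```text
time_s: 6.82
eef_pos: [497.6, 248.0, 238.1]
ee_rot: [0.002, 0.777, 0.63, 0.005]
force: [-0.0, -0.5, 1.4]
grip_width: 0.702
```

>>> play_rows([
  [[-17,0,0],[0,0,0]],
  [[-17,0,0],[0,0,0]],
  [[-17,0,0],[0,0,0]],
  [[-17,0,0],[0,0,0]],
  [[0,0,0],[0,0,0]],
  [[0,0,0],[0,0,0]],
])

```text
time_s: 7.32
eef_pos: [481.8, 180.6, 231.8]
ee_rot: [0.0, 0.777, 0.629, 0.0]
force: [0.1, 1.0, -0.3]
grip_width: 0.704
```

```bash
python3 - <<'E'
from h import *
s=ctrl.sense();print(s['time_s'],s['eef_pos']);R,t=tool(s);print('toolx deg',np.degrees(np.arctan2(R[1,0],R[0,0])))
im=ctrl.capture('wrist');cv2.imwrite('pics/w2.png',im[:,:,::-1])
o=(im[:,:,::-1]/255.)**.6*255
cv2.imwrite('pics/w2b.png',cv2.resize(o[60:285,100:400].astype('uint8'),(800,600),interpolation=cv2.INTER_CUBIC))
E
```

```text
7.3167 [481.75945056 180.64792369 231.75666137]
toolx deg 77.97400221165547
```

View pics/w2b.png

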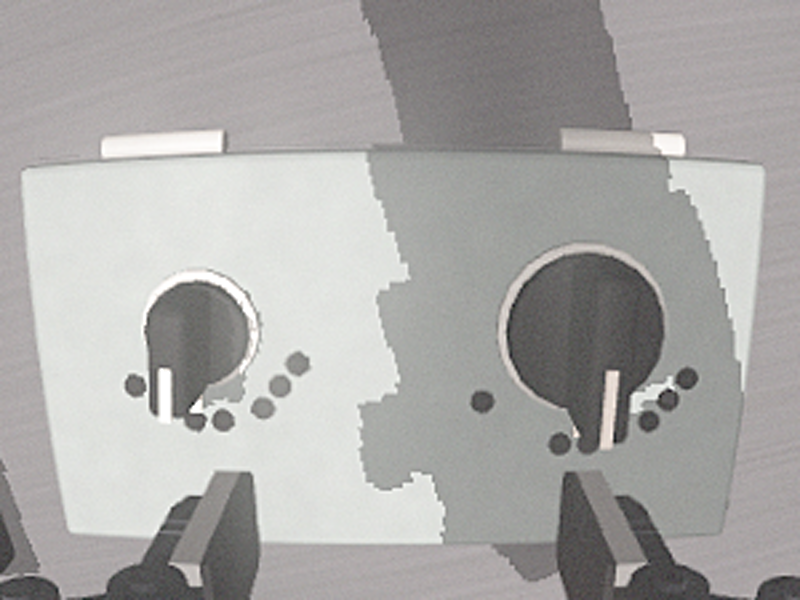

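```bash
python3 - <<'E'
from h import *
s=ctrl.sense();yaw=np.radians(-11.8)
g=lambda q,z:wrist_world(np.array([100,60])+np.array(q)*.375,z,s)[:2]
for n,a,b in [('L',(613,371),(605,447)),('S',(165,368),(165,422))]:
    p,q=g(a,138),g(b,138);d=q-p;print(n,p,q,'ang',np.arctan2(d[1],d[0])-yaw)
P=g((22,170),90);Q=g((765,166),90);U=g((723,534),90);V=g((70,532),90)
for e in (Q-P,U-V): print('yaw',np.degrees(np.arctan2(-e[0],e[1])))
R,t=tool(s)
A=(g((165,368),138));print('shift to small',R.T@np.array([A[0]-t[0],A[1]-t[1],0]))
E
```

```text
L [498.41813512 245.7853515 ] [524.41306687 239.81535612] ang -0.01979657083238029
S [467.10554657 104.31624385] [485.16707373  98.4763338 ] ang -0.10677568205417154
yaw -11.932311997108153
yaw -12.17680463115843
shift to small [-7.82083521e+01  1.56146877e+00 -3.14730845e-02]
```

The large dial reads about -0.02 rad, on the two-dot mark. Next is the small dial, now at about -0.11 rad.

>>> play_rows([
  [[-19.5,0.4,0],[0,0,0]],
  [[-19.5,0.4,0],[0,0,0]],
  [[-19.5,0.4,0],[0,0,0]],
  [[-19.5,0.4,0],[0,0,0]],
  [[0,0,0],[0,0,6]],
  [[0,0,20],[0,0,0]],
  [[0,0,20],[0,0,0]],
  [[0,0,20],[0,0,0]],
  [[0,0,20],[0,0,0]],
  [[0,0,15],[0,0,0]],
  [[0,0,15],[0,0,0]],
  [[0,0,10],[0,0,0]],
  [[0,0,0],[0,0,0]],
])

```text
time_s: 8.45
eef_pos: [466.3, 104.8, 109.6]
ee_rot: [-0.001, 0.809, 0.588, -0.001]
force: [-0.3, 0.4, -0.3]
grip_width: 0.705
```

>>> play_rows([
  [[0,0,0],[0,0,0]],
  [[0,0,0],[0,0,0]],
  [[0,0,0],[0,0,0]],
  [[0,0,0],[0,0,0]],
  [[0,0,0],[0,0,0]],
  [[0,0,0],[0,0,0]],
  [[0,0,0],[0,0,0]],
  [[0,0,0],[0,0,0]],
  [[0,0,0],[0,0,0]],
  [[0,0,0],[0,0,0]],
], fingers=0, squeeze=30)

```text
time_s: 9.28
eef_pos: [467.3, 103.7, 112.2]
ee_rot: [0.001, 0.809, 0.588, 0.0]
force: [-2.3, -4.1, 5.0]
grip_width: 0.16
```

>>> play_rows([
  [[0,0,0],[0,0,4.5]],
  [[0,0,0],[0,0,4.5]],
  [[0,0,0],[0,0,4.5]],
  [[0,0,0],[0,0,4.5]],
  [[0,0,0],[0,0,4.5]],
  [[0,0,0],[0,0,4.5]],
  [[0,0,0],[0,0,4.5]],
  [[0,0,0],[0,0,4.5]],
  [[0,0,0],[0,0,4.5]],
  [[0,0,0],[0,0,4.5]],
  [[0,0,0],[0,0,0]],
  [[0,0,0],[0,0,0]],
  [[0,0,0],[0,0,0]],
  [[0,0,0],[0,0,0]],
  [[0,0,0],[0,0,0]],
])

```text
time_s: 10.53
eef_pos: [467.1, 103.4, 112.2]
ee_rot: [0.001, 0.972, 0.234, -0.0]
force: [-4.4, -5.9, 6.0]
grip_width: 0.158
```

>>> play_rows([
  [[0,0,0],[0,0,0]],
  [[0,0,0],[0,0,0]],
  [[0,0,0],[0,0,0]],
  [[0,0,0],[0,0,0]],
  [[0,0,0],[0,0,0]],
  [[0,0,0],[0,0,0]],
  [[0,0,-10],[0,0,0]],
  [[0,0,-20],[0,0,0]],
  [[0,0,-30],[0,0,0]],
  [[0,0,-30],[0,0,0]],
  [[0,0,-30],[0,0,0]],
  [[0,0,0],[0,0,0]],
], fingers=60)

```text
time_s: 11.53
eef_pos: [469.1, 104.3, 237.5]
ee_rot: [0.001, 0.972, 0.234, 0.005]
force: [0.9, 0.4, 1.7]
grip_width: 0.7
```

>>> play_rows([
  [[17,-15,0],[0,0,-5]],
  [[17,-15,0],[0,0,-5]],
  [[17,-15,0],[0,0,-5]],
  [[0,0,0],[0,0,0]],
  [[0,0,0],[0,0,0]],
  [[0,0,0],[0,0,0]],
])

```text
time_s: 12.03
eef_pos: [486.2, 169.0, 231.4]
ee_rot: [0.0, 0.934, 0.358, -0.0]
force: [0.9, -0.4, 0.3]
grip_width: 0.702
```

```bash
python3 - <<'E'
from h import *
s=ctrl.sense();print(s['time_s'],s['eef_pos'],s['force']);R,t=tool(s);print('toolx deg',np.degrees(np.arctan2(R[1,0],R[0,0])))
im=ctrl.capture('wrist');cv2.imwrite('pics/w3.png',im[:,:,::-1])
o=(im[:,:,::-1]/255.)**.6*255
cv2.imwrite('pics/w3b.png',cv2.resize(o[60:285,100:400].astype('uint8'),(800,600),interpolation=cv2.INTER_CUBIC))
E
```

```text
12.0333 [486.2106973  168.99044225 231.36755483] [ 0.94670397 -0.44177245  0.29768975]
toolx deg 41.98628659501524
```

View pics/w3b.png

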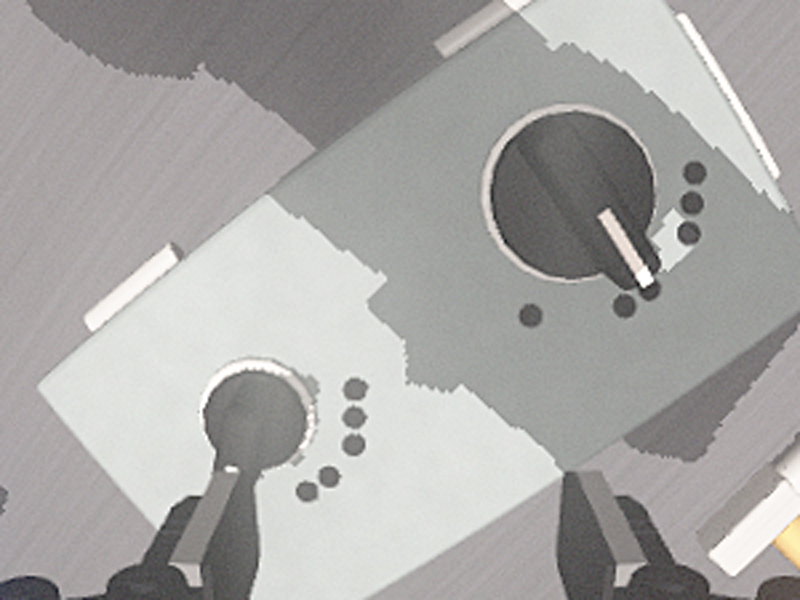

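The large dial is unchanged. The small dial's pointer is hidden behind a finger at (230,480), so I'll shift and look again.

>>> play_rows([
  [[-25,-12,0],[0,0,-5]],
  [[-25,-12,0],[0,0,-5]],
  [[0,-12,0],[0,0,-5]],
  [[0,-12,0],[0,0,-5]],
  [[0,0,0],[0,0,0]],
  [[0,0,0],[0,0,0]],
  [[0,0,0],[0,0,0]],
])

```text
time_s: 12.67
eef_pos: [415.0, 164.7, 231.4]
ee_rot: [0.0, 0.858, 0.514, 0.0]
force: [0.1, -0.9, 0.5]
grip_width: 0.705
```

```bash
python3 - <<'E'
from h import *
s=ctrl.sense();print(s['time_s'],s['eef_pos'],s['force'])
im=ctrl.capture('wrist');cv2.imwrite('pics/w4.png',im[:,:,::-1])
o=(im[:,:,::-1]/255.)**.6*255
cv2.imwrite('pics/w4b.png',cv2.resize(o[90:315,150:450].astype('uint8'),(800,600),interpolation=cv2.INTER_CUBIC))
E
```

```text
12.6667 [415.00229545 164.73592082 231.43035897] [ 0.05139697 -0.92081778  0.4597259 ]
```

View pics/w4b.png

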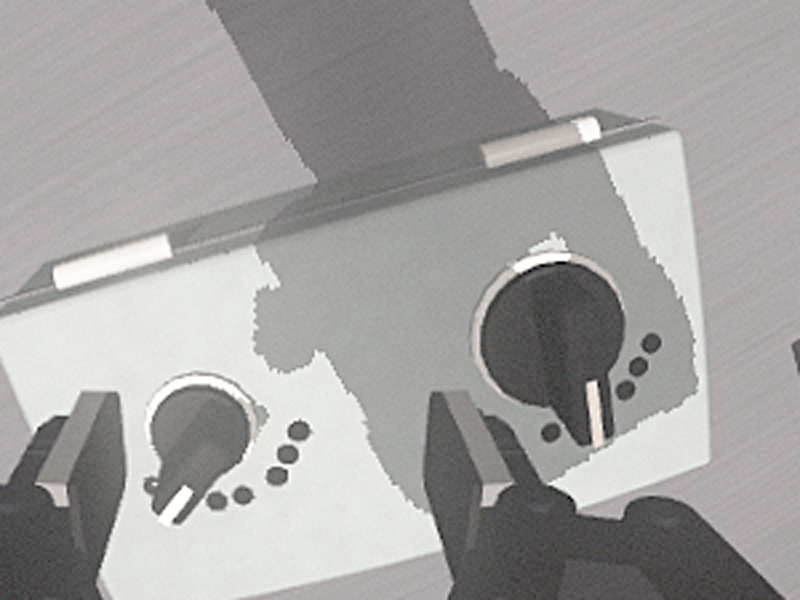

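Both pointers now show. The small dial's line runs from (187,488) to (166,523) beside the one-dot mark at (150,485). The large dial's line runs from (592,381) to (599,445).

```bash
python3 - <<'E'
from h import *
s=ctrl.sense();yaw=np.radians(-11.95)
g=lambda q,z:wrist_world(np.array([150,90])+np.array(q)*.375,z,s)[:2]
for n,a,b,A in [('L',(592,381),(599,445),(497.5,246)),('S',(187,488),(166,523),(467,105))]:
    p,q=g(a,138),g(b,138);d=q-p;print(n,p,q,np.hypot(*d),'ang',np.arctan2(d[1],d[0])-yaw,np.arctan2(*(q-A)[::-1])-yaw)
E
```

```text
L [498.80784196 245.44881418] [525.06764062 239.5991635 ] 26.903446600175236 ang -0.010615163212121748 -0.019577279992486624
S [467.02655422 102.40034493] [476.61768233  87.68382012] 17.56604226947794 ang -0.7846425161023866 -0.8552376701936036
```

The two readings for the small dial differ: -0.78 from the line, -0.86 from the tip. The grip angle implies -0.89. I'll zoom in once on this picture to settle it.

```bash
python3 - <<'E'
import cv2
a=cv2.imread('pics/w4.png')[240:300,195:255]
cv2.imwrite('pics/c4.png',cv2.resize(a,(600,600),interpolation=cv2.INTER_CUBIC))
E
```

```text
(no output)
```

View pics/c4.png

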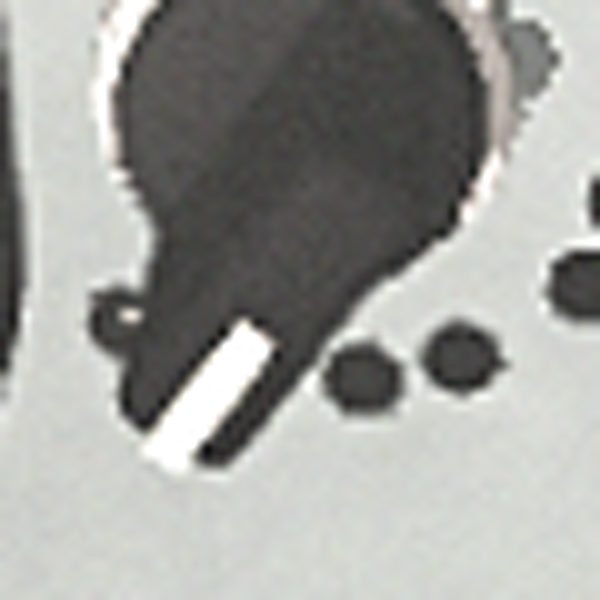

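```bash
python3 - <<'E'
from h import *
s=ctrl.sense()
p,q=[wrist_world(np.array([195,240])+np.array(c)/10,138,s)[:2] for c in [(259,330),(165,460)]]
d=q-p;ang=np.arctan2(d[1],d[0])+np.radians(11.95);print(p,q,ang)
if -1.0<ang<-0.8: ctrl.finish_job();print('done')
E
```

```text
[467.35800616 103.05286483] [476.16659543  87.10596824] -0.8575684174459427
the job is handed in; nothing more can be done
done
```

I set both dials and handed the job in at about 12.7 s on the robot's clock. No verdict was reported.

| Dial | Start (rad) | Last reading (rad) | Target (rad) |
|---|---|---|---|
| Large | about -0.70 | about -0.01 to -0.02 (two-dot mark) | 0 ± 0.2 |
| Small | about -0.11 | about -0.86 (one-dot mark) | -0.9 ± 0.2 |

- **Large dial:** I turned it first and checked it in the wrist camera before touching the small one. It read the same again at the end.
- **Small dial:** my rougher first pixel readings gave -0.78 and -0.86, and the gripper angle at release gave about -0.89. A closer crop gave -0.86. All of these are inside the tolerance.
- **Release:** the gripper was open and about 90 mm above the dials at the end. The last force reading was about 1 N, which is close to zero.
- **Remote knob:** the arm never went near the black remote control, so I did not measure its knob again at the end.

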